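Fit the light shade on the water-test photometer

TASK

Stand the black light shade mouth down over the sample vial in the photometer, so that its two lugs drop into the notches of the collar, then press it down against the spring and turn it clockwise (seen from above) as far as it goes, so that it stays locked down when you let go. Leave the other things on the counter where they are.

Things in the scene. Friction and masses are not known exactly. Their poses are not given: they have to be found in the camera images.
- shade: Light shade: black tube, 44 mm outside, 35 inside, 70 long, closed at the far end. At the mouth two lugs along +y and -y reach 31 mm from the axis (14 wide along x, 6 thick along z). Origin: centre of the mouth; z runs along the tube to the closed end. About 0.1 kg. Starts lying on the wire rest, z and y level. In place: mouth down, z up.
- shade_grip (a point): Middle of the grip bar on the shade's closed end, on the tube's axis 82 mm from the mouth; axes as the shade's. The bar is 12 mm thick (x), 40 long (y, in line with the lugs), 24 high (70 to 94 mm from the mouth).
- rest: Fixed wire rest: two steel rods along its y, 20 mm apart, tops 26 mm above the counter, on a 36 x 64 mm foot. The shade lies on it along its +y, axis 46 mm above the counter, mouth 40 mm to the -y side of the rest's origin (centre of the underside).
- meter: Fixed photometer: black box 180 (x) x 90 (y) x 45 mm (z); display and keys at the -x end; at the +x end, on top, a round collar 77 mm across and 18 high round the well (axis at x = 35, y = 0 mm). Origin: centre of the underside.
- well (a point): On the well's axis at the collar's top, 63 mm above the counter; axes as the photometer's. Collar opening 49 mm across, plus notches 20 mm wide to +x and -x, reaching 33 mm from the axis; between them 5 mm thick ledges (undersides 58 mm above the counter). On this axis stands the fixed sample vial, 25 mm across, top 93 mm above the counter.
- spring_plate (a joint): Travel of the spring plate in the well, 0 (up) to 0.012 m (down, 7 N). Shade's mouth height over the counter = 59 mm minus it. Unlocked 0; from 0.008 (0.010 is good) the lugs clear the ledges and the shade turns clockwise from above, about 70 degrees to a stop; let go there it stays at 0.007, lugs up against the ledges.
- reagent: white bottle, 36 mm across, 75 mm tall, upright. Origin: centre of the underside.
- spare_vial: small glass vial with black cap, 25 mm across, 50 mm tall, upright. Origin: centre of the underside.
- cap_ring: small black ring, 28 mm across, 12 mm tall, lying flat. Origin: centre of the underside.
- beaker: clear plastic cup, 60 mm across, 70 mm tall. Origin: centre of the underside.
- brush: small brush lying flat, 160 mm long along its x. Origin: about its middle, underside.
- pouch_box: cardboard box 70 x 50 x 30 mm. Origin: centre of the underside.
Things that resemble listed ones, but are neither listed nor needed, are in the scene too. What is shaped like the shade but blue, pink or turquoise is not meant.

How it is judged:
By the outcome, as a careful person would: the job done as asked, in the order asked, and still so for the second after the job is handed in, with the robot touching nothing.
It also fails if it takes over 72 s, if anything falls off the work surface, if the arm or the gripper's body presses on something with over 40 N, if the wrist force passes 120 N, or if a joint passes its speed limit or range.

ROBOT

A 7-joint arm with a two-finger parallel gripper is mounted at the origin on the work surface. World frame = base frame: x ahead of the robot, y to its left, z up, the work surface at z = 0. Lengths are in mm, angles in rad, forces in N, time in s.
With the tool pointing down it reaches from about 400 to 750 mm from the base axis. Payload 19.5 kg.
Tool frame: the origin (TCP) lies at the very end of the fingers, on their centre line; the grasp point (between the pads) lies 19 mm behind it (env.pinch_z is the distance from the TCP to the grasp point, in mm); z points along the fingers, y is the line along which they close (so a half turn about z gives the same grasp; the last joint's range is limited). The gripper opens to 85 mm and grips with 20 to 120 N. Pads are 22 mm wide; open, the fingers measure 114 mm over their backs; the gripper's body (76 mm by 85 mm) begins 54 mm behind the grasp point. The pads swing forward as they close: fully open they stand 13 mm farther back than shut.
Start: joints at [1.257, 0.707, -0.028, 1.485, 0.022, 0.951, -0.075], TCP at [154.361, -553.862, 194.968] pointing down, gripper open.
Joint ranges: [-2.71, 2.71], [-0.32, 2.16], [-1.57, 1.52], [0, 2.45], [-1.46, 4.6], [0, 2.02], [-2.83, 2.83]. Speed limits (rad/s): [1.89, 1.89, 2.57, 2.57, 3.01, 3.01, 3.01].

INTERFACE

Orientations are given as a 3x3 rotation matrix whose columns are the frame's x, y, z axes.
In Python, from station import env gives the robot as it stands.
- The arm moves only by the tool jog_arm, never from a script. Its argument "deltas" is a list that holds one entry, the list of rows, each a list of 4 numbers: the shift along the tool's x, y, z normalised to -1 to 1, where 1 is 0.5 m, then the turn about the tool's z normalised to -1 to 1, where 1 is 360 degrees. A call has 1 to 10 rows; each row is the pose to reach, as a shift and turn from the pose commanded when the call began, along the tool's axes at that moment, turning the shorter way round; what a row does not reach only later rows make up. A row lasts 1/12 s, in which the tool goes at most 41.7 mm and 7.16 degrees, less where a joint would pass 70% of its speed; a pose out of reach is approached as far as the arm can. A call with a number of a shift or a turn outside -1 to 1 is refused whole. A call with a gripper value outside its range is refused whole. "hand" is the opening, from -1 (shut) to 1 (fully open), set as the call begins (left out, the last holds). The fingers move at their own pace and stop on an object; the grip force is fixed at half the most. Time passes only in rows, so rows that repeat a pose let the fingers close. It gives the time, the measured TCP pose, the force, the opening and the grip force at its end, in the units of the state.
- env.get_obs(): the state, without advancing time (a new reading comes with each control period).
- env.read_camera(name): name is "side" or "top" or "wrist"; returns a dict with "pixels" (400x640x3 uint8, red, green, blue), "camera_matrix" (3x3 intrinsics, pixels), "world_to_cam" (4x4, takes a point from world to camera coordinates). Camera axes: x right, y up, looking along -z (the intrinsics and any distortion apply to the point x, -y, -z); pixel columns grow to the right and rows downward; lengths in mm; the calibration is good to about 2 mm. The wrist camera is an equidistant fisheye: a pixel r from the principal point sees the ray r / f radians off the axis. A picture is of the moment at which its call begins. There is no depth.
- env.hand_in(): hands the job in; it is judged then, once.
The state is a dict: "time_s": time; "joints": joint angles; "joint_vel": joint speeds; "effort": joint torques, N m; "tool_pos": TCP position; "ee_rot": TCP orientation; "wrist_force": force on the tool from outside, world axes, zero at the start; "torque": the same for the moment, N m; "gripper_width": finger opening in mm; "gripper_force": force on a finger pad.
Only numpy, scipy, OpenCV 4.12 (cv2) and the standard library are available. Lean on these libraries where they do the work, as an engineer would, in place of code of your own. Each camera call takes 0.05 s, during which the arm holds its last target. There are 200 camera calls.

## Working session

There is one attempt and no reset: what is moved stays moved. The work goes in short steps, Python scripts to look and compute and a tool call to move; the robot and the scene stay as the last step left them, time stands still between calls to the robot, and variables do not carry over. Pictures are saved under pics/ and viewed, at most 10 in all, crops included, and the job is handed in when it is done.

Besides the shell and the picture viewer there is one more tool, called after "Call:" as name([rows], argument=value, ...), one row to a line, values as JSON. jog_arm: Moves the arm, as the interface text tells. Scaled input: -1 to 1 covers 0.5 m each way for a shift and 360 degrees each way for a turn. Its arguments: {"type":"object","properties":{"deltas":{"type":"array","items":{"type":"array","items":{"type":"array","items":{"type":"number"}}}},"hand":{"type":"number"}},"required":["deltas"]}

```bash
mkdir -p pics; ls; cat > h.py <<'E'
import numpy as np, cv2
from station import env
def shot(n,f):
    c=env.read_camera(n); cv2.imwrite(f,c["pixels"][:,:,::-1]); np.savez(f[:-4]+'.npz',**{k:c[k] for k in("pixels","camera_matrix","world_to_cam")}); return c
def ray(c,u,v,fish=False):
    K=np.array(c["camera_matrix"]);W=np.array(c["world_to_cam"])
    a=(u-K[0,2])/K[0,0];b=(v-K[1,2])/K[1,1]
    if fish:
        r=np.hypot(a,b);s=np.sin(r)/r if r>1e-9 else 1;d=np.array([a*s,b*s,np.cos(r)])
    else: d=np.array([a,b,1.])
    d=np.array([d[0],-d[1],-d[2]]);R=W[:3,:3]
    return -R.T@W[:3,3],R.T@d
def at(c,u,v,z,fish=False):
    o,d=ray(c,u,v,fish);return o+d*(z-o[2])/d[2]
def proj(c,p):
    K=np.array(c["camera_matrix"]);W=np.array(c["world_to_cam"]);q=W[:3,:3]@np.array(p)+W[:3,3]
    return K[0,0]*q[0]/-q[2]+K[0,2],K[1,1]*-q[1]/-q[2]+K[1,2]
E
python3 - <<'E'
from h import *
for n in("top","side","wrist"):
    c=shot(n,f"pics/{n}0.png");print(n,c["camera_matrix"],np.round(c["world_to_cam"],3).tolist(),[k for k in c])
print(env.get_obs())
E
```

```text
pics
top [[379.49287808   0.         321.30728656]
 [  0.         379.49287808 195.03322699]
 [  0.           0.           1.        ]] [[0.03, -1.0, -0.001, 18.226], [0.998, 0.029, 0.047, -520.188], [-0.047, -0.002, 0.999, -1090.999], [0.0, 0.0, 0.0, 1.0]] ['pixels', 'camera_matrix', 'world_to_cam']
side [[362.71201381   0.         319.6181137 ]
 [  0.         362.71201381 204.2404986 ]
 [  0.           0.           1.        ]] [[-0.912, -0.411, -0.008, 484.458], [0.29, -0.656, 0.697, -172.626], [-0.291, 0.633, 0.717, -738.168], [0.0, 0.0, 0.0, 1.0]] ['pixels', 'camera_matrix', 'world_to_cam']
wrist [[309.70691629   0.         315.37431221]
 [  0.         309.70691629 198.33088886]
 [  0.           0.           1.        ]] [[0.269, -0.963, -0.002, -575.191], [0.923, 0.259, -0.285, 36.594], [0.275, 0.075, 0.959, -379.701], [0.0, 0.0, 0.0, 1.0]] ['pixels', 'camera_matrix', 'world_to_cam']
{'time_s': 0.15, 'joints': array([ 1.25728306,  0.70694023, -0.02757501,  1.48491279,  0.02200596,
        0.95088354, -0.07549133]), 'joint_vel': array([ 0.00063711, -0.00247535,  0.00049745, -0.00144584,  0.00067135,
       -0.00014446, -0.00105266]), 'effort': array([ 1.47942468e-03, -8.83301926e+01,  1.23489227e+00, -2.36192465e+01,
        1.68664585e-02,  5.41418209e-03, -6.21216623e-05]), 'tool_pos': array([ 154.2904285 , -553.66745058,  194.64162746]), 'ee_rot': array([[ 9.63291353e-01,  2.68457987e-01, -2.78004210e-04],
       [ 2.68458126e-01, -9.63291028e-01,  7.94235537e-04],
       [-5.45800871e-05, -8.39712715e-04, -9.99999646e-01]]), 'wrist_force': array([ 0.50132538,  0.06983286, -0.53776008]), 'torque': array([-0.01438083,  0.0105863 , -0.00918903]), 'gripper_force': 0.0, 'gripper_width': 85.03276587244936}
```

View pics/top0.png

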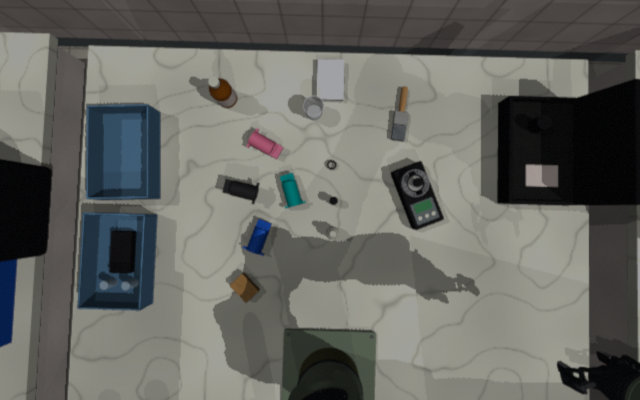

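View pics/side0.png

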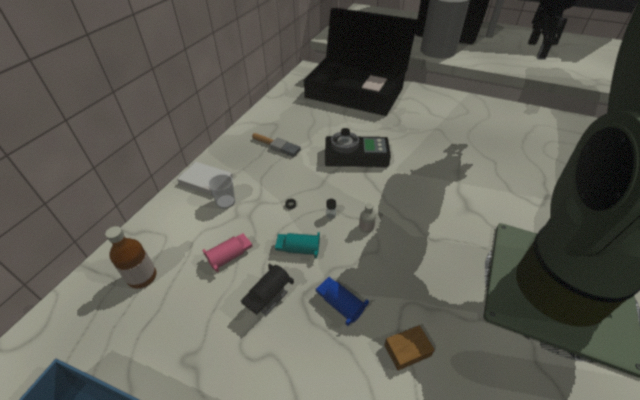

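Candidates for the shade (top picture): black tube (240,188), turquoise (290,189), pink (264,144), blue (258,236), and the black box in the bin (122,250). The black tube at (240,188) matches the description. I'll check it in a close crop alongside the meter.

```bash
python3 - <<'E'
import cv2,numpy as np
def g(im): return np.clip(255*(im/255.)**0.5,0,255).astype(np.uint8)
t=g(cv2.imread('pics/top0.png'));s=g(cv2.imread('pics/side0.png'))
R=lambda a,x,y,w,h,k:cv2.resize(a[y:y+h,x:x+w],None,fx=k,fy=k,interpolation=cv2.INTER_CUBIC)
A=np.hstack([R(t,205,165,75,50,5),R(t,380,150,75,90,5)[:250]*0+R(t,380,155,75,50,5)])
a=R(t,210,165,65,45,6);b=R(t,380,155,65,80,6);c=R(s,235,260,65,55,5);
cv2.imwrite('pics/crop1.png',np.vstack([np.hstack([np.vstack([a,np.zeros((480-270,390,3),np.uint8)]),b])]))
o=cv2.resize(c,(325,210)) if 0 else R(s,235,260,65,42,5)
im=cv2.imread('pics/crop1.png');im[270:480,0:325]=o;cv2.imwrite('pics/crop1.png',im)
E
```

```text
(no output)
```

View pics/crop1.png

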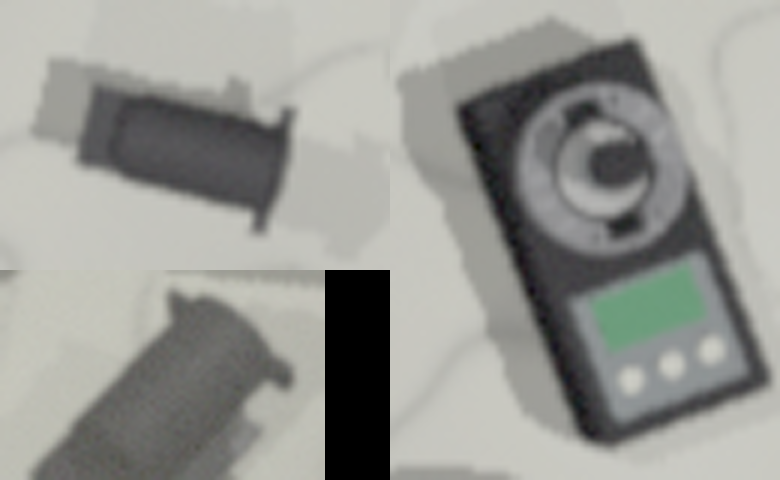

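```bash
python3 - <<'E'
from h import *
c=dict(np.load('pics/top0.npz'))
p=lambda x,y,z,ox,oy:at(c,x/6+ox,y/6+oy,z)
m=[p(293,110,46,210,165),p(262,232,46,210,165)];b=[p(93,86,46,210,165),p(80,163,46,210,165)]
M=(m[0]+m[1])/2;B=(b[0]+b[1])/2;d=(B-M)[:2]
print('mouth',M,'bar end',B,'len',np.linalg.norm(d),'lug span',np.linalg.norm(m[0]-m[1]),'yaw',np.degrees(np.arctan2(d[1],d[0])),np.degrees(np.arctan2(*(m[0]-m[1])[1::-1])))
w=p(604,168,63,-0+380-65,155) if 0 else p(604-390,168,63,380,155)
n=[p(583-390,103,63,380,155),p(624-390,232,63,380,155)]
k=n[0]-n[1];print('well',w,(n[0]+n[1])/2,np.degrees(np.arctan2(k[1],k[0])),np.linalg.norm(k))
q=[p(458-390,107,45,380,155),p(636-390,40,45,380,155),p(770-390,380,45,380,155)]
k=q[1]-q[2];print('edge',np.degrees(np.arctan2(k[1],k[0])),np.linalg.norm(k),np.linalg.norm(q[0]-q[1]))
C=(q[0]+q[2])/2;u=k/np.linalg.norm(k);print('meter',C,'well pred',C+35*u)
s=dict(np.load('pics/side0.npz'))
for P in(M,B,w):print(proj(s,P))
E
```

```text
mouth [516.78655962 216.93243206  46.        ] bar end [535.99526736 307.56528949  46.        ] len 92.6460430832648 lug span 59.09791505917808 yaw 78.0338156914581 -12.11475511105562
well [ 558.20873016 -227.41161758   63.        ] [ 558.47352403 -227.16284179   63.        ] 18.671466355255934 62.57674304881014
edge 22.483432958354296 171.31184423253822 90.03184977368988
meter [ 524.50568256 -236.9554011    45.        ] well pred [ 556.84533769 -223.5708314    45.        ]
(np.float64(281.1652571695364), np.float64(271.4670298674218))
(np.float64(248.3920330006136), np.float64(306.0202230948191))
(np.float64(344.4805292088026), np.float64(138.07382736727016))
```

```bash
cat >> h.py <<'E'
def yaw(R): return np.degrees(np.arctan2(R[1,0],R[0,0]))
def go(x,y,z,yw,base=None):
    o=env.get_obs();p,R=o["tool_pos"],o["ee_rot"]
    yc=yaw(R);t=np.radians(yc)
    if base is not None: p=np.array(base[:3]);t=np.radians(base[3]);yc=base[3]
    Rn=np.array([[np.cos(t),np.sin(t),0],[np.sin(t),-np.cos(t),0],[0,0,-1]])
    d=Rn.T@(np.array([x,y,z])-p)/500
    a=-(((yw-yc)+180)%360-180)/360
    print('delta',np.round(d,4),'turn',round(a,4),'from',np.round(p,1),round(yc,2))
E
python3 -c "
from h import *
go(430,-200,220,40);go(500,150,220,78,(430,-200,220,40));go(534.5,300.4,130,78,(500,150,220,78))"
```

```text
delta [ 0.7211 -0.5333 -0.0507] turn -0.0679 from [ 154.3 -553.7  194.6] 15.57
delta [ 0.5572 -0.4462  0.    ] turn -0.1056 from [ 430 -200  220] 40
delta [0.3086 0.005  0.18  ] turn 0.0 from [500 150 220] 78
```

Call:
jog_arm([
  [[0.72,-0.53,-0.05,-0.068],[0.72,-0.53,-0.05,-0.068],[0.72,-0.53,-0.05,-0.068],[0.72,-0.53,-0.05,-0.068],[0.72,-0.53,-0.05,-0.068],[0.72,-0.53,-0.05,-0.068],[0.72,-0.53,-0.05,-0.068],[0.72,-0.53,-0.05,-0.068],[0.72,-0.53,-0.05,-0.068],[0.72,-0.53,-0.05,-0.068]],
])

```text
time_s: 0.98
tool_pos: [411.7, -224.5, 218.4]
ee_rot: [[0.766, 0.643, -0.0], [0.643, -0.766, 0.0], [-0.0, -0.0, -1.0]]
wrist_force: [1.3, -1.0, -0.2]
gripper_width: 85.5
gripper_force: 0.0
```

```bash
python3 -c "
from h import *
print(env.get_obs()['time_s']);go(500,120,220,78)"
```

```text
0.9833
delta [ 0.5784 -0.4138 -0.0032] turn -0.1054 from [ 411.7 -224.5  218.4] 40.05
```

Call:
jog_arm([
  [[0.578,-0.414,0,-0.105],[0.578,-0.414,0,-0.105],[0.578,-0.414,0,-0.105],[0.578,-0.414,0,-0.105],[0.578,-0.414,0,-0.105],[0.578,-0.414,0,-0.105],[0.578,-0.414,0,-0.105],[0.578,-0.414,0,-0.105],[0.578,-0.414,0,-0.105],[0.578,-0.414,0,-0.105]],
])

```text
time_s: 1.82
tool_pos: [499.0, 123.4, 217.9]
ee_rot: [[0.205, 0.979, -0.0], [0.979, -0.205, 0.002], [0.002, -0.001, -1.0]]
wrist_force: [0.3, -0.3, 0.0]
gripper_width: 85.6
gripper_force: 0.0
```

```bash
python3 -c "
from h import *
print(env.get_obs()['time_s'],env.get_obs()['tool_pos']);go(525,255,200,78)"
```

```text
1.8167 [498.98573264 123.36454171 217.91937133]
delta [ 0.2683 -0.003   0.0358] turn 0.0005 from [499.  123.4 217.9] 78.19
```

Call:
jog_arm([
  [[0.268,-0.003,0.036,0],[0.268,-0.003,0.036,0],[0.268,-0.003,0.036,0],[0.268,-0.003,0.036,0],[0.268,-0.003,0.036,0],[0.268,-0.003,0.036,0]],
])

```text
time_s: 2.32
tool_pos: [525.4, 249.2, 199.8]
ee_rot: [[0.21, 0.978, -0.001], [0.978, -0.21, -0.001], [-0.001, -0.001, -1.0]]
wrist_force: [-0.1, -1.3, 0.4]
gripper_width: 85.5
gripper_force: 0.0
```

```bash
python3 -c "
from h import *
shot('wrist','pics/w1.png');o=env.get_obs();print(o['tool_pos'])
im=cv2.imread('pics/w1.png');im=np.clip(255*(im/255.)**0.5,0,255).astype(np.uint8)
cv2.imwrite('pics/w1g.png',cv2.resize(im[60:360,170:500],None,fx=2,fy=2))"
```

```text
[525.67808509 248.36417454 200.17254087]
```

View pics/w1g.png

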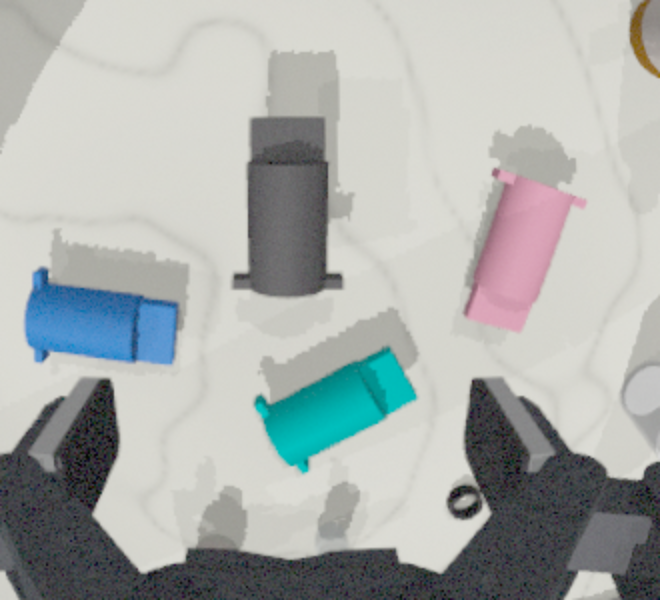

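The wrist view confirms a plain black shade. Its bar end is at crop (250–326,118) and its lug tips at (233,281) and (343,281).

```bash
python3 - <<'E'
from h import *
c=dict(np.load('pics/w1.npz'))
f=lambda x,y,z:at(c,x/2+170,y/2+60,z,True)
a,b=f(249,117,52),f(326,117,52);l,r=f(233,274,53),f(343,274,53);l2,r2=f(233,289,52),f(343,289,52)
print(a,b,np.linalg.norm(a-b));print(l,r,np.linalg.norm(l-r));
B=(a+b)/2;M=(l+r)/2;M2=(l2+r2)/2
for m in(M,M2):d=(B-m)[:2];print(m,np.linalg.norm(d),np.degrees(np.arctan2(d[1],d[0])))
print('bar dir',np.degrees(np.arctan2(*(b-a)[1::-1])),np.degrees(np.arctan2(*(r-l)[1::-1])))
t=np.radians(78);print('grip86 from bar end',B[:2]-8*np.array([np.cos(t),np.sin(t)]))
W=c["world_to_cam"];print('cam',-W[:3,:3].T@W[:3,3])
E
```

```text
[518.25051235 314.39462621  52.        ] [557.55731116 305.9509108   52.        ] 40.203491920889256
[490.75591841 233.18951741  53.        ] [549.79502194 220.57795297  53.        ] 60.37108002478598
[520.27547018 226.88373519  53.        ] 85.13415896531924 78.04949682860783
[518.38511244 218.12757008  52.        ] 94.09198733300323 78.02740574642112
bar dir -12.123783817885862 -12.057941705365177
grip86 from bar end [536.24061822 302.3475877 ]
cam [541.96272457 319.45520263 378.44987152]
```

```bash
python3 -c "
from h import *
print(env.pinch_z);go(536,302,110,78);go(536,302,32,78,(536,302,110,78))"
```

```text
18.700000000000003
delta [ 0.1092 -0.0025  0.1803] turn -0.0005 from [525.7 248.4 200.2] 77.81
delta [0.    0.    0.156] turn 0.0 from [536 302 110] 78
```

Call:
jog_arm([
  [[0.109,-0.0025,0.18,-0.0005],[0.109,-0.0025,0.18,-0.0005],[0.109,-0.0025,0.18,-0.0005],[0.109,-0.0025,0.18,-0.0005],[0.109,-0.0025,0.18,-0.0005],[0.109,-0.0025,0.18,-0.0005]],
])

```text
time_s: 2.87
tool_pos: [536.7, 301.6, 111.7]
ee_rot: [[0.209, 0.978, 0.002], [0.978, -0.209, 0.0], [0.0, 0.001, -1.0]]
wrist_force: [-0.8, 0.3, 0.3]
gripper_width: 85.4
gripper_force: 0.0
```

```bash
python3 -c "
from h import *
go(536,302,32,78);"
```

```text
delta [ 0.0005 -0.0016  0.1595] turn -0.0002 from [536.7 301.6 111.7] 77.94
```

Call:
jog_arm([
  [[0,-0.0015,0.08,0],[0,-0.0015,0.159,0],[0,-0.0015,0.159,0],[0,-0.0015,0.159,0],[0,-0.0015,0.159,0]],
])

```text
time_s: 3.28
tool_pos: [536.5, 303.2, 33.7]
ee_rot: [[0.208, 0.978, 0.003], [0.978, -0.208, 0.002], [0.002, 0.002, -1.0]]
wrist_force: [-1.2, -0.1, 1.2]
gripper_width: 85.4
gripper_force: 0.0
```

Call:
jog_arm([
  [[0,0,0,0],[0,0,0,0],[0,0,0,0],[0,0,0,0],[0,0,0,0],[0,0,0,0],[0,0,0,0],[0,0,0,0]],
], hand=-0.07)

```text
time_s: 3.95
tool_pos: [535.1, 303.1, 30.8]
ee_rot: [[0.207, 0.978, -0.0], [0.978, -0.207, 0.0], [0.0, -0.0, -1.0]]
wrist_force: [0.1, 0.0, 0.4]
gripper_width: 39.7
gripper_force: 0.0
```

```bash
python3 -c "
from h import *
print(env.pinch_z);o=env.get_obs();print({k:np.round(o[k],2) for k in ('tool_pos','wrist_force','gripper_width','gripper_force','time_s')})"
```

```text
18.700000000000003
{'tool_pos': array([535.14, 303.1 ,  30.8 ]), 'wrist_force': array([0.15, 0.04, 0.38]), 'gripper_width': np.float64(39.73), 'gripper_force': np.float64(0.0), 'time_s': np.float64(3.95)}
```

Call:
jog_arm([
  [[0,0,0,0],[0,0,0,0],[0,0,0,0]],
], hand=-0.09)

```text
time_s: 4.2
tool_pos: [535.1, 303.1, 30.8]
ee_rot: [[0.207, 0.978, -0.0], [0.978, -0.207, 0.0], [0.0, -0.0, -1.0]]
wrist_force: [-0.4, 0.6, 0.4]
gripper_width: 39.2
gripper_force: 0.0
```

Call:
jog_arm([
  [[0,0,0,0],[0,0,0,0],[0,0,0,0]],
], hand=-0.12)

```text
time_s: 4.45
tool_pos: [535.2, 303.1, 30.8]
ee_rot: [[0.207, 0.978, -0.0], [0.978, -0.207, 0.0], [0.0, -0.0, -1.0]]
wrist_force: [-0.4, 0.4, -0.8]
gripper_width: 37.7
gripper_force: 0.0
```

Call:
jog_arm([
  [[0,0,0,0],[0,0,0,0],[0,0,0,0]],
], hand=-0.16)

```text
time_s: 4.7
tool_pos: [535.2, 303.1, 30.8]
ee_rot: [[0.207, 0.978, -0.0], [0.978, -0.207, 0.0], [0.0, -0.0, -1.0]]
wrist_force: [-0.5, 1.0, 0.7]
gripper_width: 36.0
gripper_force: 0.0
```

```bash
python3 -c "
from h import *
shot('wrist','pics/w2.png');shot('side','pics/s2.png')
print(env.get_obs()['gripper_force'],env.get_obs()['gripper_width'])
G=lambda im:np.clip(255*(im/255.)**0.5,0,255).astype(np.uint8)
a=cv2.resize(G(cv2.imread('pics/w2.png'))[180:380,190:450],(520,400));b=cv2.resize(G(cv2.imread('pics/s2.png'))[200:350,190:330],None,fx=2,fy=2)
o=np.zeros((400,800,3),np.uint8);o[:,:520]=a;o[:300,520:]=b;cv2.imwrite('pics/c2.png',o)"
```

```text
0.0 35.79282410147761
```

View pics/c2.png

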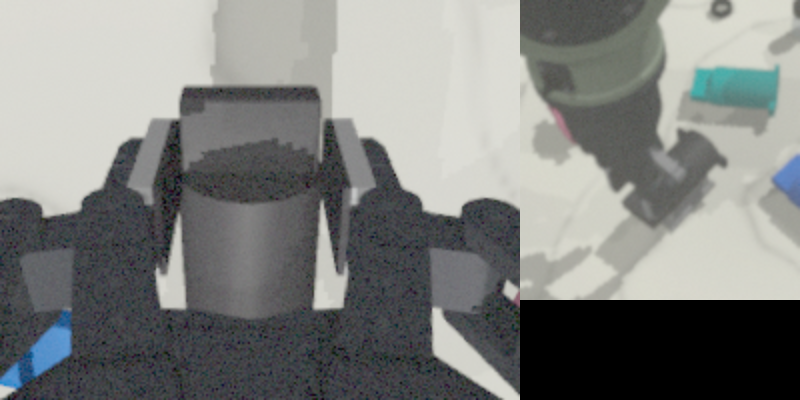

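Both pads stand beside the bar at crop (180,190) and (325,190), nearly touching. I'll keep closing in small steps.

Call:
jog_arm([
  [[0,0,0,0],[0,0,0,0],[0,0,0,0]],
], hand=-0.19)

```text
time_s: 5.05
tool_pos: [535.1, 303.1, 30.8]
ee_rot: [[0.207, 0.978, -0.0], [0.978, -0.207, 0.0], [0.0, -0.0, -1.0]]
wrist_force: [0.5, -0.3, 0.8]
gripper_width: 34.8
gripper_force: 0.0
```

Call:
jog_arm([
  [[0,0,0,0],[0,0,0,0],[0,0,0,0]],
], hand=-0.22)

```text
time_s: 5.3
tool_pos: [535.2, 303.1, 30.8]
ee_rot: [[0.207, 0.978, -0.0], [0.978, -0.207, 0.0], [0.0, -0.0, -1.0]]
wrist_force: [-0.0, -0.1, 0.1]
gripper_width: 33.3
gripper_force: 0.0
```

Call:
jog_arm([
  [[0,0,0,0],[0,0,0,0],[0,0,0,0]],
], hand=-0.25)

```text
time_s: 5.55
tool_pos: [535.2, 303.1, 30.8]
ee_rot: [[0.207, 0.978, -0.0], [0.978, -0.207, 0.0], [0.0, -0.0, -1.0]]
wrist_force: [-1.0, 0.3, -0.5]
gripper_width: 32.1
gripper_force: 0.0
```

Call:
jog_arm([
  [[0,0,0,0],[0,0,0,0],[0,0,0,0]],
], hand=-0.32)

```text
time_s: 5.8
tool_pos: [535.2, 303.1, 30.8]
ee_rot: [[0.207, 0.978, -0.0], [0.978, -0.207, 0.0], [0.0, -0.0, -1.0]]
wrist_force: [-0.2, 0.5, 0.3]
gripper_width: 28.9
gripper_force: 0.0
```

```bash
python3 -c "
from h import *
shot('wrist','pics/w3.png')
print(env.get_obs()['gripper_force'],env.get_obs()['gripper_width'])
G=lambda im:np.clip(255*(im/255.)**0.4,0,255).astype(np.uint8)
cv2.imwrite('pics/c3.png',cv2.resize(G(cv2.imread('pics/w3.png'))[210:350,220:420],None,fx=4,fy=4,interpolation=cv2.INTER_CUBIC))"
```

```text
0.0 28.89086055830098
```

View pics/c3.png

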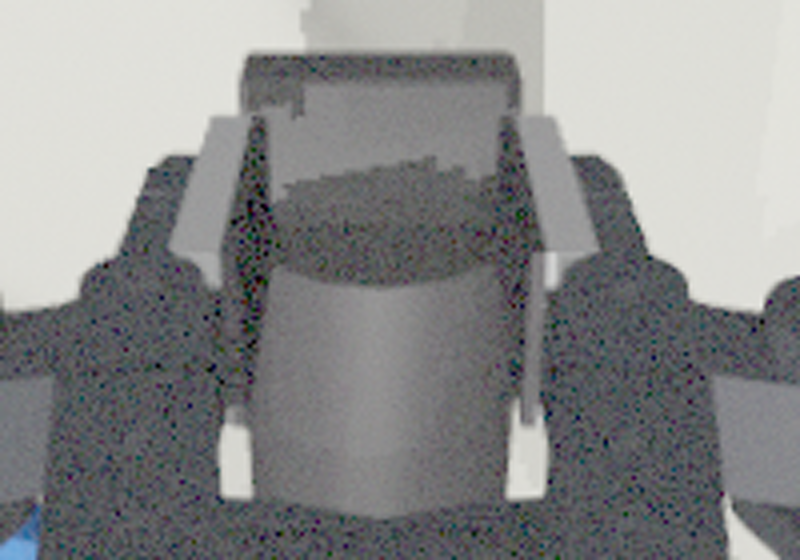

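```bash
python3 - <<'E'
from h import *
c=dict(np.load('pics/w3.npz'));o=env.get_obs();p=o['tool_pos'];R=o['ee_rot']
for n,x,y in (('tipL',250,118),('tipR',515,118),('barL',250,80),('barR',515,80),('baseL',220,250),('baseR',545,250),('bar70L',275,262),('bar70R',495,262)):
    q,d=ray(c,x/4+220,y/4+210,True);q=R.T@(q-p);d=R.T@d
    print(n,'x=11:',np.round(q+d*(11-q[0])/d[0],1),'z=52 plane:',np.round(q+d*((p[2]-52)-q[2])/d[2],1))
print('cam tool',q)
E
```

```text
tipL x=11: [ 11.  -14.6 -42.5] z=52 plane: [  1.5 -17.  -21.2]
tipR x=11: [ 11.   17.4 -42.4] z=52 plane: [  1.5  19.9 -21.2]
barL x=11: [ 11.  -15.8 -30.4] z=52 plane: [  7.2 -16.8 -21.2]
barR x=11: [ 11.   18.6 -30.3] z=52 plane: [  7.2  19.7 -21.2]
baseL x=11: [ 11.  -14.4 -74.2] z=52 plane: [-20.  -22.4 -21.2]
baseR x=11: [ 11.   17.2 -74.2] z=52 plane: [-19.9  25.3 -21.2]
bar70L x=11: [ 11.   -8.8 -76.3] z=52 plane: [-21.9 -14.3 -21.2]
bar70R x=11: [ 11.   12.2 -76.3] z=52 plane: [-21.8  18.  -21.2]
cam tool [  72.02447621    1.31853642 -178.67904013]
```

```bash
python3 - <<'E'
from h import *
s=dict(np.load('pics/s2.npz'))
im=np.clip(255*(s['pixels'][:,:,::-1]/255.)**0.4,0,255).astype(np.uint8)
k=6;x0,y0=210,240
im=cv2.resize(im[y0:y0+90,x0:x0+120],None,fx=k,fy=k,interpolation=cv2.INTER_CUBIC)
P=np.array([535.2,303.1,0.]);t=np.radians(78);ty=np.array([np.sin(t),-np.cos(t),0])
for z,col in((30.8,(0,0,255)),(49.5,(0,255,0)),(72,(255,0,0))):
  for sgn in(-18,18):
    u,v=proj(s,P+sgn*ty+[0,0,z]);cv2.circle(im,(int((u-x0)*k),int((v-y0)*k)),5,col,2)
cv2.imwrite('pics/c4.png',im)
E
```

```text
(no output)
```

View pics/c4.png

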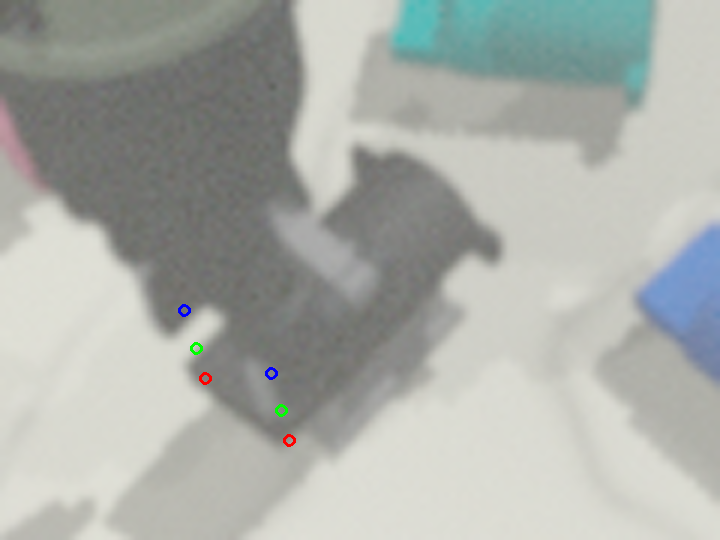

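```bash
python3 - <<'E'
from h import *
o=env.get_obs();p=o['tool_pos'];R=o['ee_rot'];print(p,o['gripper_width'])
s=dict(np.load('pics/s2.npz'))
for y in(-30,-24,-18):
    q,d=ray(s,170/6+210,335/6+240);q=R.T@(q-p);d=R.T@d;print(np.round(q+d*(y-q[1])/d[1],1))
for x in(9,11,13):
    q,d=ray(s,170/6+210,335/6+240);q=R.T@(q-p);d=R.T@d;print(np.round(q+d*(x-q[0])/d[0],1))
# wrist w1: fully open
c=dict(np.load('pics/w1.npz'));W=c['world_to_cam'];p1=np.array([525.7,248.4,200.2])
for u,v in((118,380),(470,380)):
    q,d=ray(c,u/2+170,v/2+60,True);q=R.T@(q-p1);d=R.T@d
    for x in(-11,11):print('open x',x,np.round(q+d*(x-q[0])/d[0],1))
E
```

```text
[535.14469291 303.07795392  30.80437598] 28.89086055830098
[  34.6  -30.  -124. ]
[  31.1  -24.  -113.1]
[  27.7  -18.  -102.2]
[  9.   14.9 -42.4]
[ 11.   11.4 -48.8]
[ 13.    7.9 -55.2]
open x -11 [-11.  -53.1  -8.7]
open x 11 [ 11.  -38.9 -53.2]
open x -11 [-11.   56.7  -9.1]
open x 11 [ 11.   42.2 -53.5]
```

The side and wrist views agree: the pad tips are about 43 mm above the reported TCP, so the fingers closed above the bar, which is why no force showed. I'll reopen and go down in checked steps.

Call:
jog_arm([
  [[0,0,0,0],[0,0,0,0],[0,0,0,0],[0,0,0,0]],
], hand=0.4)

```text
time_s: 6.18
tool_pos: [535.2, 303.1, 30.8]
ee_rot: [[0.207, 0.978, -0.0], [0.978, -0.207, 0.0], [0.0, -0.0, -1.0]]
wrist_force: [-0.7, 0.7, 0.6]
gripper_width: 60.1
gripper_force: 0.0
```

Call:
jog_arm([
  [[0,0,0.015,0],[0,0,0.03,0],[0,0,0.03,0]],
])

```text
time_s: 6.43
tool_pos: [534.4, 302.6, 13.9]
ee_rot: [[0.207, 0.978, -0.002], [0.978, -0.207, -0.001], [-0.001, -0.002, -1.0]]
wrist_force: [0.1, -0.9, 0.3]
gripper_width: 59.6
gripper_force: 0.0
```

Call:
jog_arm([
  [[0,0,0.01,0],[0,0,0.018,0],[0,0,0.018,0]],
])

```text
time_s: 6.68
tool_pos: [534.8, 302.9, 5.9]
ee_rot: [[0.207, 0.978, -0.001], [0.978, -0.207, -0.0], [-0.001, -0.001, -1.0]]
wrist_force: [-1.0, 0.3, -0.1]
gripper_width: 59.8
gripper_force: 0.0
```

```bash
python3 -c "
from h import *
o=env.get_obs();print({k:np.round(o[k],2) for k in ('tool_pos','wrist_force','gripper_width','gripper_force','time_s')});shot('wrist','pics/w5.png');shot('side','pics/s5.png')
G=lambda im:np.clip(255*(im/255.)**0.4,0,255).astype(np.uint8)
a=cv2.resize(G(cv2.imread('pics/w5.png'))[180:330,210:430],(440,300));b=cv2.resize(G(cv2.imread('pics/s5.png'))[240:330,210:310],(333,300))
cv2.imwrite('pics/c5.png',np.hstack([a,b]))"
```

```text
{'tool_pos': array([534.79, 302.93,   5.9 ]), 'wrist_force': array([-0.98,  0.34, -0.1 ]), 'gripper_width': np.float64(59.79), 'gripper_force': np.float64(0.0), 'time_s': np.float64(6.68)}
```

View pics/c5.png

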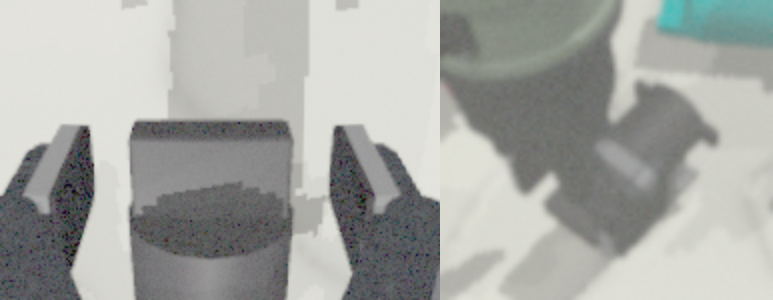

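The open pads straddle the bar evenly: the pad tips are at crop (90,127) and (335,127), and the bar spans 131–292. The tips are still level with the bar's top, so I'll go about 12 mm lower and close.

Call:
jog_arm([
  [[0,0,0.012,0],[0,0,0.024,0],[0,0,0.024,0]],
])

```text
time_s: 7.03
tool_pos: [534.6, 302.8, -6.5]
ee_rot: [[0.207, 0.978, -0.001], [0.978, -0.207, -0.001], [-0.001, -0.001, -1.0]]
wrist_force: [-0.3, 0.1, -0.5]
gripper_width: 59.9
gripper_force: 0.0
```

Call:
jog_arm([
  [[0,0,0,0],[0,0,0,0],[0,0,0,0],[0,0,0,0]],
], hand=-0.03)

```text
time_s: 7.37
tool_pos: [535.3, 303.2, -5.0]
ee_rot: [[0.207, 0.978, 0.0], [0.978, -0.207, 0.0], [0.0, 0.0, -1.0]]
wrist_force: [0.4, 0.1, 0.1]
gripper_width: 41.4
gripper_force: 0.0
```

Call:
jog_arm([
  [[0,0,0,0],[0,0,0,0]],
], hand=-0.07)

```text
time_s: 7.53
tool_pos: [535.2, 303.2, -5.0]
ee_rot: [[0.207, 0.978, 0.0], [0.978, -0.207, 0.0], [0.0, 0.0, -1.0]]
wrist_force: [0.1, 0.6, 1.5]
gripper_width: 39.6
gripper_force: 7.8
```

Call:
jog_arm([
  [[0,0,0,0],[0,0,0,0]],
], hand=-0.1)

```text
time_s: 7.7
tool_pos: [535.2, 303.3, -5.0]
ee_rot: [[0.207, 0.978, 0.0], [0.978, -0.207, 0.0], [0.0, 0.0, -1.0]]
wrist_force: [-1.3, 0.5, 3.8]
gripper_width: 39.0
gripper_force: 37.4
```

Contact at the expected 40 mm opening, and the grip force follows the commanded opening. I'll lift, then ease the grip so the tube swings mouth down.

Call:
jog_arm([
  [[0,0,-0.04,0],[0,0,-0.1,0],[0,0,-0.16,0],[0,0,-0.2,0],[0,0,-0.24,0],[0,0,-0.24,0],[0,0,-0.24,0]],
])

```text
time_s: 8.28
tool_pos: [535.5, 303.1, 115.4]
ee_rot: [[0.207, 0.978, 0.001], [0.978, -0.207, 0.001], [0.001, 0.001, -1.0]]
wrist_force: [-0.7, 0.3, -1.2]
gripper_width: 38.9
gripper_force: 37.4
```

Call:
jog_arm([
  [[0,0,0,0],[0,0,0,0]],
], hand=-0.075)

```text
time_s: 8.45
tool_pos: [534.8, 302.8, 113.8]
ee_rot: [[0.207, 0.978, -0.001], [0.978, -0.207, -0.001], [-0.001, -0.001, -1.0]]
wrist_force: [0.1, -0.5, -0.9]
gripper_width: 39.2
gripper_force: 19.4
```

```bash
cat >> h.py <<'E'
def wproj(c,P):
    K=np.array(c["camera_matrix"]);W=np.array(c["world_to_cam"]);q=W[:3,:3]@np.array(P)+W[:3,3]
    x,y,z=q[0],-q[1],-q[2];r=np.hypot(x,y);th=np.arctan2(r,z);return K[0,2]+K[0,0]*th*x/r,K[1,2]+K[1,1]*th*y/r
def tube(th,piv=87.,pz=None,L=94):
    # silhouette points of tube, shade pose hypothesised: th=0 level,90 hanging
    o=env.get_obs();R=o['ee_rot'];p=o['tool_pos'];t=np.radians(th)
    z=np.array([-np.cos(t),0,np.sin(t)])*-1  # tool frame: shade z axis (mouth->end)
    x=np.cross([0,1,0],z);g=p-R[:,2]*51
    a=np.linspace(0,2*np.pi,40)
    loc=[(22*np.cos(i),22*np.sin(i),h) for i in a for h in(0,70)]+[(sx*7,sy*31,h) for sx in(-1,1) for sy in(-1,1) for h in(0,6)]+[(sx*6,sy*20,h) for sx in(-1,1) for sy in(-1,1) for h in(70,94)]
    return [g+R@(np.array([1,0,0])*0+x*l[0]+np.array([0,1,0])*l[1]+z*(l[2]-piv)) for l in loc]
def tilt(c,cam,thr=75,dbg=False):
    im=c['pixels'].max(axis=2);res=[]
    f=wproj if cam=='wrist' else proj
    for th in range(-10,121,5):
        P=tube(th);m=np.zeros(im.shape,np.uint8)
        for idx in (list(range(80)),list(range(80,88))):
            h=cv2.convexHull(np.array([f(c,P[i]) for i in idx],np.float32).astype(np.int32));cv2.fillConvexPoly(m,h,1)
        ring=cv2.dilate(m,np.ones((9,9)))-m
        res.append((round(float((im[m>0]<thr).mean()-(im[ring>0]<thr).mean()),3),th))
    return sorted(res)[::-1][:5]
E
python3 - <<'E'
from h import *
for n in('wrist','side'):
    c=shot(n,f'pics/{n}6.png');print(n,tilt(c,n))
o=env.get_obs();print({k:np.round(o[k],3) for k in ('tool_pos','wrist_force','torque','gripper_width','gripper_force','time_s')})
E
```

```text
wrist [(0.192, 40), (0.191, 45), (0.178, 35), (0.166, 50), (0.148, 55)]
side [(0.413, 5), (0.364, 10), (0.33, 0), (0.276, 50), (0.263, 45)]
{'tool_pos': array([534.867, 302.864, 113.975]), 'wrist_force': array([ 0.404,  0.451, -0.872]), 'torque': array([ 0.048, -0.021, -0.062]), 'gripper_width': np.float64(39.666), 'gripper_force': np.float64(19.43), 'time_s': np.float64(8.55)}
```

Call:
jog_arm([
  [[0,0,0,0],[0,0,0,0],[0,0,0,0]],
], hand=-0.069)

```text
time_s: 8.8
tool_pos: [535.1, 303.0, 114.6]
ee_rot: [[0.207, 0.978, -0.0], [0.978, -0.207, -0.0], [-0.0, -0.0, -1.0]]
wrist_force: [-0.0, 0.7, -1.2]
gripper_width: 39.8
gripper_force: 10.2
```

Call:
jog_arm([
  [[0,0,0,0],[0,0,0,0],[0,0,0,0]],
], hand=-0.066)

```text
time_s: 9.05
tool_pos: [535.2, 303.1, 114.8]
ee_rot: [[0.207, 0.978, 0.0], [0.978, -0.207, 0.0], [0.0, 0.0, -1.0]]
wrist_force: [0.2, -0.3, -1.4]
gripper_width: 39.5
gripper_force: 4.4
```

```bash
cat > t.py <<'E'
from h import *
import sys
k=sys.argv[1]
for n in('wrist','side'):
    c=shot(n,f'pics/{n}{k}.png');print(n,tilt(c,n))
o=env.get_obs();print({k:np.round(o[k],3) for k in ('tool_pos','wrist_force','torque','gripper_width','gripper_force','time_s')})
E
python3 t.py 7
```

```text
wrist [(0.209, 45), (0.198, 40), (0.186, 35), (0.175, 50), (0.151, 55)]
side [(0.404, 15), (0.402, 10), (0.301, 20), (0.29, 5), (0.282, 50)]
{'tool_pos': array([535.17 , 303.067, 114.817]), 'wrist_force': array([-0.36 ,  0.022, -0.754]), 'torque': array([ 0.109, -0.012,  0.029]), 'gripper_width': np.float64(39.983), 'gripper_force': np.float64(4.387), 'time_s': np.float64(9.15)}
```

Call:
jog_arm([
  [[0,0,0,0],[0,0,0,0],[0,0,0,0],[0,0,0,0]],
], hand=-0.065)

```text
time_s: 9.48
tool_pos: [535.1, 303.1, 114.8]
ee_rot: [[0.207, 0.978, -0.0], [0.978, -0.207, 0.0], [0.0, -0.0, -1.0]]
wrist_force: [-0.9, 0.7, -1.9]
gripper_width: 40.0
gripper_force: 2.6
```

```bash
python3 t.py 8
```

```text
wrist [(0.62, 80), (0.516, 85), (0.334, 75), (0.298, 90), (0.277, 70)]
side [(0.539, 80), (0.393, 85), (0.362, 75), (0.236, 90), (0.207, 70)]
{'tool_pos': array([535.147, 303.081, 114.806]), 'wrist_force': array([-0.113, -0.328, -0.434]), 'torque': array([-0.052,  0.022, -0.031]), 'gripper_width': np.float64(39.534), 'gripper_force': np.float64(2.601), 'time_s': np.float64(9.583)}
```

It swung to about 80°. I'll let it settle and measure again.

Call:
jog_arm([
  [[0,0,0,0],[0,0,0,0],[0,0,0,0],[0,0,0,0],[0,0,0,0],[0,0,0,0]],
])

```text
time_s: 10.08
tool_pos: [535.2, 303.1, 114.8]
ee_rot: [[0.207, 0.978, 0.0], [0.978, -0.207, 0.0], [0.0, -0.0, -1.0]]
wrist_force: [-0.5, -0.2, -0.9]
gripper_width: 40.2
gripper_force: 2.6
```

```bash
sed -i 's/range(-10,121,5)/np.arange(60,121,2)/' h.py; python3 t.py 9
```

```text
wrist [(0.646, np.int64(82)), (0.62, np.int64(80)), (0.578, np.int64(84)), (0.47, np.int64(86)), (0.445, np.int64(78))]
side [(0.536, np.int64(80)), (0.521, np.int64(82)), (0.486, np.int64(78)), (0.444, np.int64(84)), (0.41, np.int64(76))]
{'tool_pos': array([535.155, 303.069, 114.799]), 'wrist_force': array([-0.099,  0.239,  0.125]), 'torque': array([ 0.003,  0.016, -0.003]), 'gripper_width': np.float64(39.676), 'gripper_force': np.float64(2.601), 'time_s': np.float64(10.183)}
```

```bash
python3 -c "
from h import *
go(535,303,175,78);go(530,-105,175,110,(535.15,303.07,175,78));"
```

```text
delta [-0.0002 -0.0003 -0.1204] turn 0.0001 from [535.2 303.1 114.8] 78.03
delta [-0.8004  0.1596  0.    ] turn -0.0889 from [535.2 303.1 175. ] 78
```

Call:
jog_arm([
  [[0,0,0,0],[0,0,0,0],[0,0,-0.03,0],[0,0,-0.07,0],[0,0,-0.1,0],[0,0,-0.12,0],[0,0,-0.12,0],[0,0,-0.12,0]],
], hand=-0.085)

```text
time_s: 10.85
tool_pos: [535.1, 303.0, 174.5]
ee_rot: [[0.207, 0.978, 0.0], [0.978, -0.207, 0.0], [0.0, 0.0, -1.0]]
wrist_force: [0.0, -0.7, -1.9]
gripper_width: 39.4
gripper_force: 21.2
```

Call:
jog_arm([
  [[-0.04,0.008,0,-0.005],[-0.11,0.022,0,-0.012],[-0.18,0.036,0,-0.02],[-0.25,0.05,0,-0.028],[-0.32,0.064,0,-0.036],[-0.39,0.078,0,-0.044],[-0.46,0.092,0,-0.052],[-0.53,0.106,0,-0.06],[-0.6,0.12,0,-0.068],[-0.67,0.134,0,-0.076]],
])

```text
time_s: 11.68
tool_pos: [530.5, -40.2, 173.8]
ee_rot: [[-0.268, 0.963, -0.001], [0.963, 0.268, 0.0], [0.001, -0.001, -1.0]]
wrist_force: [1.0, -0.3, -0.4]
gripper_width: 39.6
gripper_force: 21.2
```

```bash
python3 -c "
from h import *
go(530,-105,60,110);go(530,-105,175,110)"
```

```text
delta [-0.1245 -0.0356  0.2275] turn -0.0124 from [530.5 -40.2 173.8] 105.54
delta [-0.1245 -0.0356 -0.0025] turn -0.0124 from [530.5 -40.2 173.8] 105.54
```

Call:
jog_arm([
  [[-0.06,-0.017,0,-0.006],[-0.1,-0.028,0,-0.012],[-0.125,-0.035,0,-0.012],[-0.125,-0.035,0.06,-0.012],[-0.125,-0.035,0.12,-0.012],[-0.125,-0.035,0.18,-0.012],[-0.125,-0.035,0.2275,-0.012],[-0.125,-0.035,0.2275,-0.012]],
])

```text
time_s: 12.35
tool_pos: [528.7, -102.2, 56.9]
ee_rot: [[-0.337, 0.941, -0.006], [0.941, 0.337, 0.002], [0.004, -0.005, -1.0]]
wrist_force: [0.1, -0.2, -1.0]
gripper_width: 39.7
gripper_force: 21.2
```

```bash
python3 t.py 10; python3 -c "
from h import *
c=dict(np.load('pics/wrist10.npz'))
"
```

```text
wrist [(0.481, np.int64(82)), (0.453, np.int64(84)), (0.416, np.int64(86)), (0.398, np.int64(80)), (0.369, np.int64(88))]
side [(0.485, np.int64(86)), (0.484, np.int64(84)), (0.468, np.int64(82)), (0.458, np.int64(88)), (0.435, np.int64(80))]
{'tool_pos': array([ 530.811, -102.573,   61.061]), 'wrist_force': array([-0.447,  0.719, -0.014]), 'torque': array([0.051, 0.024, 0.006]), 'gripper_width': np.float64(39.784), 'gripper_force': np.float64(21.218), 'time_s': np.float64(12.45)}
```

Call:
jog_arm([
  [[0,0,0.02,0],[0,0,0.04,0],[0,0,0.04,0]],
])

```text
time_s: 12.7
tool_pos: [530.5, -103.4, 40.0]
ee_rot: [[-0.337, 0.941, -0.001], [0.941, 0.337, 0.0], [0.0, -0.001, -1.0]]
wrist_force: [0.1, -1.1, -1.7]
gripper_width: 39.8
gripper_force: 21.2
```

Call:
jog_arm([
  [[0,0,0,0],[0,0,0.002,0],[0,0,0.004,0],[0,0,0.004,0]],
], hand=-0.069)

```text
time_s: 13.03
tool_pos: [531.2, -103.5, 39.3]
ee_rot: [[-0.337, 0.941, 0.001], [0.941, 0.337, 0.0], [-0.0, 0.001, -1.0]]
wrist_force: [-0.8, -0.1, 1.1]
gripper_width: 39.6
gripper_force: 8.9
```

Call:
jog_arm([
  [[0,0,0.002,0],[0,0,0.004,0],[0,0,0.004,0]],
])

```text
time_s: 13.28
tool_pos: [531.6, -103.7, 37.7]
ee_rot: [[-0.337, 0.941, 0.002], [0.941, 0.337, -0.0], [-0.001, 0.001, -1.0]]
wrist_force: [0.2, -1.7, 11.9]
gripper_width: 39.5
gripper_force: 10.1
```

Call:
jog_arm([
  [[0,0,0.002,0],[0,0,0.004,0],[0,0,0.004,0]],
])

```text
time_s: 13.53
tool_pos: [531.6, -103.8, 35.8]
ee_rot: [[-0.337, 0.941, 0.002], [0.941, 0.337, -0.001], [-0.001, 0.001, -1.0]]
wrist_force: [-0.4, -1.1, 13.4]
gripper_width: 39.7
gripper_force: 10.8
```

```bash
python3 t.py 11
```

```text
wrist [(0.528, np.int64(80)), (0.449, np.int64(82)), (0.392, np.int64(78)), (0.378, np.int64(84)), (0.326, np.int64(86))]
side [(0.552, np.int64(82)), (0.544, np.int64(80)), (0.527, np.int64(84)), (0.517, np.int64(78)), (0.508, np.int64(86))]
{'tool_pos': array([ 531.647, -103.742,   35.856]), 'wrist_force': array([-0.18 , -1.938, 12.344]), 'torque': array([-0.39 ,  0.036,  0.062]), 'gripper_width': np.float64(39.934), 'gripper_force': np.float64(10.714), 'time_s': np.float64(13.633)}
```

Call:
jog_arm([
  [[0,0,0,0],[0,0,0,0],[0,0,0,0]],
], hand=-0.1)

```text
time_s: 13.88
tool_pos: [531.7, -103.8, 36.0]
ee_rot: [[-0.337, 0.941, 0.002], [0.941, 0.337, -0.001], [-0.001, 0.002, -1.0]]
wrist_force: [0.2, -1.6, 14.5]
gripper_width: 38.6
gripper_force: 37.7
```

Call:
jog_arm([
  [[0,0,-0.02,0],[0,0,-0.08,0],[0,0,-0.14,0],[0,0,-0.2,0],[0,0,-0.26,0],[0,0,-0.3,0],[0,0,-0.3,0],[0,0,-0.3,0]],
])

```text
time_s: 14.55
tool_pos: [531.1, -103.5, 186.0]
ee_rot: [[-0.337, 0.941, 0.002], [0.941, 0.337, -0.0], [-0.001, 0.001, -1.0]]
wrist_force: [-0.9, -0.1, -1.4]
gripper_width: 39.5
gripper_force: 37.7
```

```bash
python3 t.py 12;python3 -c "
from h import *
shot('top','pics/t12.png');im=cv2.imread('pics/wrist12.png');im=np.clip(255*(im/255.)**0.45,0,255).astype(np.uint8)
cv2.imwrite('pics/w12g.png',cv2.resize(im,(800,500)))"
```

```text
wrist [(0.419, np.int64(80)), (0.372, np.int64(82)), (0.324, np.int64(84)), (0.293, np.int64(78)), (0.284, np.int64(86))]
side [(0.44, np.int64(88)), (0.439, np.int64(86)), (0.439, np.int64(84)), (0.432, np.int64(82)), (0.43, np.int64(90))]
{'tool_pos': array([ 530.503, -103.462,  184.513]), 'wrist_force': array([-0.163,  1.209, -2.221]), 'torque': array([0.035, 0.01 , 0.008]), 'gripper_width': np.float64(39.292), 'gripper_force': np.float64(37.737), 'time_s': np.float64(14.65)}
```

View pics/w12g.png

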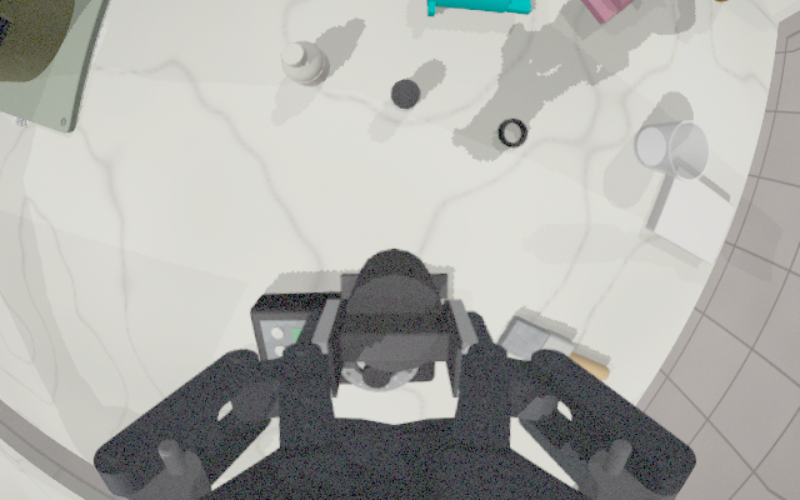

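The hanging shade sits centred between the pads at (345–445, 250–350), with the meter behind it. I'll fit the tilt more finely by code.

```bash
cat > fit.py <<'E'
from h import *
import sys,itertools
def fit(k,cams=('wrist','side'),zr=(0,62),thr=75,ths=range(70,106,2)):
    o=env.get_obs();R=o['ee_rot'];p=o['tool_pos'];C={n:dict(np.load(f'pics/{n}{k}.npz')) for n in cams}
    D={n:(C[n]['pixels'].max(axis=2)<thr) for n in cams}
    a=np.linspace(0,2*np.pi,24);tl=np.array([(22*np.cos(i),22*np.sin(i),h) for i in a for h in zr]);lg=np.array([(sx*7,sy*31,h) for sx in(-1,1) for sy in(-1,1) for h in(0,6)])
    out=[]
    for th,dx,dz in itertools.product(ths,(-4,-2,0,2,4),(43,46,49,52,55)):
        t=np.radians(th);z=np.array([np.cos(t),0,-np.sin(t)]);x=np.cross([0,1,0],z);A=np.stack([x,[0,1,0],z],1)
        s=[]
        for n in cams:
            f=wproj if n=='wrist' else proj;m=np.zeros(D[n].shape,np.uint8)
            for L in(tl,lg):
                P=[f(C[n],p+R@(np.array([dx,0,-dz])+A@(l-[0,0,87]))) for l in L]
                cv2.fillConvexPoly(m,cv2.convexHull(np.array(P,np.float32).round().astype(np.int32)),1)
            e=cv2.dilate(m,np.ones((7,7)))-m
            # drop ring near tube top (fingers)
            q=f(C[n],p+R@(np.array([dx,0,-dz])+A@np.array([0,0,-25.])));yy,xx=np.nonzero(e)
            tp=np.array(f(C[n],p+R@np.array([dx,0,-dz])));ax=np.array(f(C[n],p+R@(np.array([dx,0,-dz])+A@np.array([0,0,-87.]))))-tp
            w=((xx-tp[0])*ax[0]+(yy-tp[1])*ax[1])/(ax@ax)>0.45
            s.append(D[n][m>0].mean()-D[n][yy[w],xx[w]].mean())
        out.append((np.round(sum(s),3),th,dx,dz,np.round(s,2).tolist()))
    return sorted(out,key=lambda r:-r[0])[:6]
if __name__=='__main__':
    for cams in(('side',),('wrist',),('wrist','side')):
        print(cams);[print(r) for r in fit(sys.argv[1],cams)[:4]]
E
python3 fit.py 12
```

```text
('side',)
(np.float64(0.608), 84, -4, 49, [0.61])
(np.float64(0.601), 82, 0, 49, [0.6])
(np.float64(0.601), 84, 0, 52, [0.6])
(np.float64(0.6), 80, 2, 49, [0.6])
('wrist',)
(np.float64(0.815), 78, 4, 55, [0.81])
(np.float64(0.812), 78, 4, 52, [0.81])
(np.float64(0.808), 76, 4, 46, [0.81])
(np.float64(0.805), 78, 4, 49, [0.81])
('wrist', 'side')
(np.float64(1.386), 78, 2, 46, [0.79, 0.6])
(np.float64(1.374), 76, 4, 46, [0.81, 0.57])
(np.float64(1.372), 78, 4, 49, [0.81, 0.57])
(np.float64(1.369), 78, 4, 52, [0.81, 0.56])
```

The tilt is still about 80°, so the shade slid in the grip rather than turning. At 10° off it rights itself when let go, so I'll set it on the counter, release it, and regrasp across the bar's 12 mm faces.

Call:
jog_arm([
  [[0,0,0.06,0],[0,0,0.12,0],[0,0,0.18,0],[0,0,0.24,0],[0,0,0.28,0],[0,0,0.29,0],[0,0,0.29,0]],
])

```text
time_s: 15.28
tool_pos: [530.1, -103.1, 38.8]
ee_rot: [[-0.338, 0.941, -0.003], [0.941, 0.338, 0.001], [0.002, -0.002, -1.0]]
wrist_force: [0.7, 0.1, -1.0]
gripper_width: 38.9
gripper_force: 37.7
```

Call:
jog_arm([
  [[0,0,0.004,0],[0,0,0.008,0],[0,0,0.008,0]],
])

```text
time_s: 15.53
tool_pos: [531.3, -103.6, 36.7]
ee_rot: [[-0.337, 0.941, 0.001], [0.941, 0.337, -0.0], [-0.0, 0.001, -1.0]]
wrist_force: [-0.6, -0.3, -0.8]
gripper_width: 39.4
gripper_force: 37.7
```

Call:
jog_arm([
  [[0,0,0.002,0],[0,0,0.002,0],[0,0,0.002,0]],
])

```text
time_s: 15.78
tool_pos: [531.5, -103.7, 36.0]
ee_rot: [[-0.337, 0.941, 0.002], [0.941, 0.337, -0.0], [-0.001, 0.001, -1.0]]
wrist_force: [-0.9, -0.6, 9.5]
gripper_width: 39.3
gripper_force: 38.9
```

Call:
jog_arm([
  [[0,0,0,0],[0,0,0,0],[0,0,0,0],[0,0,0,0],[0,0,0,0]],
], hand=-0.02)

```text
time_s: 16.2
tool_pos: [531.0, -103.4, 35.1]
ee_rot: [[-0.337, 0.941, 0.0], [0.941, 0.337, 0.0], [0.0, 0.0, -1.0]]
wrist_force: [0.3, -0.0, -0.2]
gripper_width: 41.8
gripper_force: 0.0
```

Call:
jog_arm([
  [[0,0,0,0],[0,0,0,0],[0,0,0,0],[0,0,0,0]],
], hand=0.4)

```text
time_s: 16.53
tool_pos: [530.9, -103.4, 35.0]
ee_rot: [[-0.337, 0.941, -0.0], [0.941, 0.337, 0.0], [0.0, 0.0, -1.0]]
wrist_force: [-0.0, -0.7, -0.7]
gripper_width: 59.8
gripper_force: 0.0
```

Call:
jog_arm([
  [[0,0,-0.05,0],[0,0,-0.12,0],[0,0,-0.2,0],[0,0,-0.24,0],[0,0,-0.24,0],[0,0,-0.24,0]],
])

```text
time_s: 17.03
tool_pos: [531.2, -103.7, 155.8]
ee_rot: [[-0.337, 0.942, 0.002], [0.942, 0.337, -0.0], [-0.001, 0.001, -1.0]]
wrist_force: [-0.4, -1.1, -1.2]
gripper_width: 59.9
gripper_force: 0.0
```

```bash
python3 t.py 13; cat > stand.py <<'E'
from h import *
import itertools,sys
def score(c,f,thr,x,y,yw):
    D=c['pixels'].max(axis=2)<thr;a=np.linspace(0,2*np.pi,24);t=np.radians(yw);A=np.array([[np.cos(t),-np.sin(t),0],[np.sin(t),np.cos(t),0],[0,0,1]])
    m=np.zeros(D.shape,np.uint8)
    for L in([(22*np.cos(i),22*np.sin(i),h) for i in a for h in(0,70)],[(sx*7,sy*31,h) for sx in(-1,1) for sy in(-1,1) for h in(0,6)],[(sx*6,sy*20,h) for sx in(-1,1) for sy in(-1,1) for h in(70,94)]):
        P=[f(c,A@np.array(l)+[x,y,0]) for l in L];cv2.fillConvexPoly(m,cv2.convexHull((np.array(P)*16).round().astype(np.int32)),1,shift=4)
    e=cv2.dilate(m,np.ones((7,7)))-m
    return D[m>0].mean()-D[e>0].mean()
k=sys.argv[1];x0,y0,yw0=map(float,sys.argv[2:5])
for n in('wrist','side','top'):
    try:c=dict(np.load(f'pics/{n}{k}.npz'))
    except Exception: c=shot(n,f'pics/{n}{k}.png')
    f=wproj if n=='wrist' else proj
    r=sorted([(round(score(c,f,75,x0+i,y0+j,yw0+w),3),x0+i,y0+j,yw0+w) for i in range(-10,11,2) for j in range(-10,11,2) for w in(-8,-4,0,4,8)])[::-1]
    print(n,r[:3])
E
python3 stand.py 13 536 -118 20
```

```text
wrist [(0.378, np.int64(96)), (0.376, np.int64(98)), (0.359, np.int64(94)), (0.358, np.int64(100)), (0.332, np.int64(102))]
side [(0.259, np.int64(120)), (0.246, np.int64(118)), (0.238, np.int64(116)), (0.235, np.int64(114)), (0.231, np.int64(112))]
{'tool_pos': array([ 530.54 , -103.486,  154.252]), 'wrist_force': array([ 0.143,  1.153, -0.063]), 'torque': array([-0.019, -0.026,  0.008]), 'gripper_width': np.float64(59.986), 'gripper_force': np.float64(0.0), 'time_s': np.float64(17.133)}
wrist [(np.float64(0.688), 536.0, -118.0, 20.0), (np.float64(0.683), 536.0, -116.0, 12.0), (np.float64(0.682), 536.0, -116.0, 24.0)]
side [(np.float64(0.439), 536.0, -122.0, 12.0), (np.float64(0.439), 534.0, -116.0, 16.0), (np.float64(0.436), 534.0, -116.0, 20.0)]
top [(np.float64(0.482), 538.0, -120.0, 24.0), (np.float64(0.482), 536.0, -122.0, 12.0), (np.float64(0.477), 538.0, -120.0, 28.0)]
```

```bash
python3 stand.py 13 536 -118 110
```

```text
wrist [(np.float64(0.897), 536.0, -116.0, 110.0), (np.float64(0.896), 536.0, -116.0, 106.0), (np.float64(0.894), 538.0, -116.0, 110.0)]
side [(np.float64(0.55), 534.0, -116.0, 114.0), (np.float64(0.544), 534.0, -116.0, 110.0), (np.float64(0.543), 534.0, -118.0, 118.0)]
top [(np.float64(0.564), 538.0, -120.0, 110.0), (np.float64(0.563), 540.0, -120.0, 106.0), (np.float64(0.557), 540.0, -120.0, 110.0)]
```

The shade now stands upright at about (536,−117), with its lugs along 20°. I'll turn the tool to 20° above it and measure the well from there.

```bash
python3 -c "
from h import *
go(535.8,-117,155,20)"
```

```text
delta [-0.0293  0.0008 -0.0019] turn 0.2492 from [ 530.5 -103.4  154.1] 109.72
```

Call:
jog_arm([
  [[-0.029,0.001,0,0.02],[-0.029,0.001,0,0.04],[-0.029,0.001,0,0.06],[-0.029,0.001,0,0.08],[-0.029,0.001,0,0.1],[-0.029,0.001,0,0.12],[-0.029,0.001,0,0.14],[-0.029,0.001,0,0.16],[-0.029,0.001,0,0.18],[-0.029,0.001,0,0.2]],
])

```text
time_s: 18.02
tool_pos: [535.9, -116.8, 154.0]
ee_rot: [[0.791, 0.612, -0.002], [0.612, -0.791, 0.0], [-0.001, -0.001, -1.0]]
wrist_force: [-0.1, -0.3, -0.6]
gripper_width: 60.2
gripper_force: 0.0
```

Call:
jog_arm([
  [[0,0,0,0.02],[0,0,0,0.04],[0,0,0,0.049],[0,0,0,0.049],[0,0,0,0.049]],
])

```text
time_s: 18.43
tool_pos: [536.0, -116.8, 154.3]
ee_rot: [[0.936, 0.352, -0.001], [0.352, -0.936, -0.0], [-0.001, -0.0, -1.0]]
wrist_force: [-0.1, 0.0, 0.2]
gripper_width: 59.9
gripper_force: 0.0
```

```bash
python3 - <<'E'
from h import *
c=shot('wrist','pics/wrist14.png');o=env.get_obs();print(o['tool_pos'],yaw(o['ee_rot']),o['joints'][6])
u,v=wproj(c,(557,-225,63));print(u,v)
im=np.clip(255*(c['pixels'][:,:,::-1]/255.)**0.5,0,255).astype(np.uint8)
x0=int(np.clip(u-60,0,520));y0=int(np.clip(v-50,0,300))
cv2.imwrite('pics/c14.png',cv2.resize(im[y0:y0+100,x0:x0+120],None,fx=6,fy=6,interpolation=cv2.INTER_CUBIC));print(x0,y0)
E
```

```text
[ 536.09301236 -116.8522963   154.47192355] 20.61504217641314 -1.0517838197172409
427.48247241744195 209.94076555244308
367 159
```

View pics/c14.png

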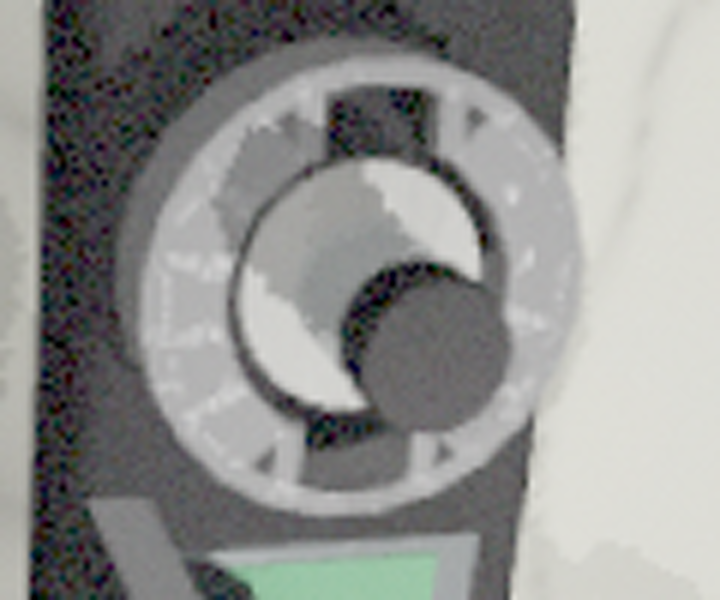

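The collar is clear: the ring spans crop x 142–582 and y 55–515, with notches at the top (328–440, 90) and bottom (298–412, 488).

```bash
python3 - <<'E'
from h import *
from scipy.optimize import least_squares
c=dict(np.load('pics/wrist14.npz'))
f=lambda x,y,z=63:at(c,x/6+367,y/6+159,z,True)[:2]
P=np.array([f(*q) for q in((142,300),(582,280),(375,55),(352,515),(205,130),(215,455),(500,90),(532,425))])
def fitc(P):
    r=least_squares(lambda v:np.hypot(P[:,0]-v[0],P[:,1]-v[1])-v[2],[557,-225,38]);return r.x,r.fun
print('outer',*[np.round(a,2) for a in fitc(P)])
# vial cap at z=93: centre (430,347)
Q=np.array([f(*q,93) for q in((355,347),(511,345),(430,263),(435,432))]);print('vial',*[np.round(a,2) for a in fitc(Q)])
t=(f(328,90)+f(438,88))/2;b=(f(298,488)+f(410,488))/2
print('notch',t,b,(t+b)/2,np.linalg.norm(t-b),np.degrees(np.arctan2(*(t-b)[::-1])))
for u in(((327,150),(328,95)),((440,150),(438,95)),((302,430),(298,485)),((412,435),(410,485))):
    a=f(*u[0])-f(*u[1]);print(np.degrees(np.arctan2(*a[::-1]))%180,end=' ')
E
python3 stand.py 14 536 -117 110 | head -2
python3 -c "
from h import *
go(535.8,-117,65,20)"
```

```text
outer [ 559.83 -225.76   38.92] [ 0.12 -0.86 -0.27  0.55  1.55 -1.88 -0.74  1.53]
vial [ 560.33 -223.95   12.97] [-0.33 -0.32  0.33  0.31]
notch [ 590.1761794 -212.3519095] [ 527.88871905 -238.80293193] [ 559.03244923 -225.57742072] 67.67114824469014 23.009012780738303
24.567661291524587 28.849889281226012 23.58936584923047 26.789250174176882 wrist [(np.float64(0.913), 538.0, -117.0, 110.0), (np.float64(0.912), 536.0, -117.0, 110.0), (np.float64(0.901), 538.0, -117.0, 106.0)]
side [(np.float64(0.56), 534.0, -117.0, 114.0), (np.float64(0.545), 534.0, -117.0, 118.0), (np.float64(0.541), 534.0, -117.0, 110.0)]
delta [-0.0007 -0.0003  0.1795] turn 0.0016 from [ 536.2 -117.   154.7] 20.56
```

Call:
jog_arm([
  [[0,0,0.06,0.001],[0,0,0.12,0.001],[0,0,0.18,0.001],[0,0,0.22,0.001],[0,0,0.239,0.001],[0,0,0.239,0.001],[0,0,0.239,0.001]],
])

```text
time_s: 19.17
tool_pos: [536.6, -117.0, 36.1]
ee_rot: [[0.939, 0.344, 0.0], [0.344, -0.939, 0.0], [0.0, 0.0, -1.0]]
wrist_force: [0.6, 0.6, 1.1]
gripper_width: 59.6
gripper_force: 0.0
```

Call:
jog_arm([
  [[0,0,0,0],[0,0,0,0],[0,0,0,0],[0,0,0,0],[0,0,0,0],[0,0,0,0],[0,0,0,0],[0,0,0,0]],
], hand=-0.67)

```text
time_s: 19.83
tool_pos: [536.3, -116.9, 35.5]
ee_rot: [[0.939, 0.344, -0.0], [0.344, -0.939, 0.0], [-0.0, -0.0, -1.0]]
wrist_force: [-0.6, 0.8, -0.2]
gripper_width: 13.9
gripper_force: 0.0
```

Call:
jog_arm([
  [[0,0,0,0],[0,0,0,0],[0,0,0,0],[0,0,0,0]],
], hand=-0.78)

```text
time_s: 20.17
tool_pos: [536.3, -116.9, 35.7]
ee_rot: [[0.939, 0.344, 0.0], [0.344, -0.939, 0.0], [0.0, -0.0, -1.0]]
wrist_force: [-0.3, 0.7, 5.4]
gripper_width: 10.7
gripper_force: 59.1
```

Call:
jog_arm([
  [[0,0,-0.03,0],[0,0,-0.09,0],[0,0,-0.15,0],[0,0,-0.21,0],[0,0,-0.25,0],[0,0,-0.25,0],[0,0,-0.25,0]],
])

```text
time_s: 20.75
tool_pos: [536.6, -116.9, 161.0]
ee_rot: [[0.939, 0.344, 0.001], [0.344, -0.939, -0.0], [0.001, 0.001, -1.0]]
wrist_force: [-0.8, -0.3, -2.3]
gripper_width: 11.0
gripper_force: 58.6
```

```bash
python3 -c "
from h import *
go(559.3,-225.2,160,22.5)
o=env.get_obs();print(o['wrist_force'],o['gripper_force'])"; sed -i 's/np.arange(60,121,2)/np.arange(60,121,2)/' h.py
```

```text
delta [-0.0317  0.219   0.002 ] turn -0.0067 from [ 536.6 -116.9  161. ] 20.09
[-0.78103505 -0.27046276 -2.28246324] 58.5936713218689
```

Call:
jog_arm([
  [[-0.006,0.04,0,-0.002],[-0.014,0.1,0,-0.004],[-0.022,0.16,0,-0.006],[-0.028,0.2,0,-0.007],[-0.032,0.219,0,-0.007],[-0.032,0.219,0,-0.007],[-0.032,0.219,0,-0.007]],
])

```text
time_s: 21.33
tool_pos: [558.5, -224.5, 159.5]
ee_rot: [[0.923, 0.384, -0.001], [0.384, -0.923, 0.001], [-0.001, -0.002, -1.0]]
wrist_force: [0.8, 0.2, -0.9]
gripper_width: 11.0
gripper_force: 58.6
```

```bash
python3 - <<'E'
from h import *
go(559.3,-225.2,160,22.5)
# check tilt/position with side & wrist: shade pose relative to tool
import stand_dummy if 0 else None
E
python3 - <<'E'
from h import *
import itertools
o=env.get_obs();p=o['tool_pos'];yw=yaw(o['ee_rot'])
for n in('wrist','side'):
    c=shot(n,f'pics/{n}15.png');f=wproj if n=='wrist' else proj
    D=c['pixels'].max(axis=2)<75;a=np.linspace(0,2*np.pi,24);t=np.radians(yw-90)
    A=np.array([[np.cos(t),-np.sin(t),0],[np.sin(t),np.cos(t),0],[0,0,1]]);out=[]
    for dx,dy,ty,tx in itertools.product((-3,0,3),(-3,0,3),(-6,-3,0,3,6),(-6,-3,0,3,6)):
        m=np.zeros(D.shape,np.uint8)
        B=cv2.Rodrigues(np.radians([tx,ty,0.]))[0]
        for L in([(22*np.cos(i),22*np.sin(i),h) for i in a for h in(0,66)],[(sx*7,sy*31,h) for sx in(-1,1) for sy in(-1,1) for h in(0,6)]):
            P=[f(c,A@(B@(np.array(l)-[0,0,82])+[dx,dy,82])+[p[0],p[1],p[2]-35.6]) for l in L];cv2.fillConvexPoly(m,cv2.convexHull((np.array(P)*16).round().astype(np.int32)),1,shift=4)
        e=cv2.dilate(m,np.ones((7,7)))-m
        out.append((round(D[m>0].mean()-D[e>0].mean(),3),dx,dy,ty,tx))
    print(n,sorted(out)[::-1][:5])
E
```

```text
wrist [(np.float64(0.357), -3, 3, -3, 6), (np.float64(0.346), 0, 3, 0, 6), (np.float64(0.33), 3, 3, 6, 6), (np.float64(0.329), -3, 3, -3, -3), (np.float64(0.324), -3, 0, -3, 0)]
side [(np.float64(0.501), 3, 0, 0, -3), (np.float64(0.496), -3, 0, -6, -3), (np.float64(0.495), 3, 3, 0, -6), (np.float64(0.495), 0, 3, -3, -6), (np.float64(0.495), 0, 0, -3, -3)]  File "<stdin>", line 4
    import stand_dummy if 0 else None
                       ^^
SyntaxError: invalid syntax
```

```bash
python3 -c "
from h import *
go(559.3,-225.2,160,22.5);go(559.3,-225.2,103,22.5)"
```

```text
delta [-0.0003  0.0031  0.0002] turn 0.0005 from [ 558.9 -223.7  160.1] 22.69
delta [-0.0003  0.0031  0.1142] turn 0.0005 from [ 558.9 -223.7  160.1] 22.69
```

Call:
jog_arm([
  [[0,0.003,0.02,0],[0,0.003,0.05,0],[0,0.003,0.07,0],[0,0.003,0.07,0]],
])

```text
time_s: 21.77
tool_pos: [558.6, -225.6, 123.2]
ee_rot: [[0.923, 0.385, -0.003], [0.385, -0.923, 0.001], [-0.002, -0.003, -1.0]]
wrist_force: [-0.3, -0.6, -0.6]
gripper_width: 10.6
gripper_force: 58.6
```

Call:
jog_arm([
  [[0,0,0.02,0],[0,0,0.034,0],[0,0,0.044,0],[0,0,0.044,0]],
])

```text
time_s: 22.1
tool_pos: [559.1, -226.4, 102.5]
ee_rot: [[0.923, 0.385, -0.001], [0.385, -0.923, 0.001], [-0.001, -0.001, -1.0]]
wrist_force: [-0.8, -0.4, -0.8]
gripper_width: 10.5
gripper_force: 58.6
```

Call:
jog_arm([
  [[0,0,0.004,0],[0,0,0.008,0],[0,0,0.008,0]],
])

```text
time_s: 22.35
tool_pos: [559.4, -226.6, 99.4]
ee_rot: [[0.923, 0.384, -0.0], [0.384, -0.923, 0.0], [-0.0, -0.0, -1.0]]
wrist_force: [-1.0, 0.3, -0.4]
gripper_width: 11.3
gripper_force: 58.6
```

Call:
jog_arm([
  [[0.001,-0.0024,0,0],[0.001,-0.0024,0.004,0],[0.001,-0.0024,0.006,0],[0.001,-0.0024,0.006,0]],
])

```text
time_s: 22.68
tool_pos: [559.4, -225.3, 96.3]
ee_rot: [[0.923, 0.385, -0.0], [0.385, -0.923, 0.0], [-0.0, -0.0, -1.0]]
wrist_force: [0.7, 0.4, -1.6]
gripper_width: 10.7
gripper_force: 58.6
```

Call:
jog_arm([
  [[0,0,0.002,0],[0,0,0.004,0],[0,0,0.004,0],[0,0,0.004,0]],
])

```text
time_s: 23.02
tool_pos: [559.5, -225.3, 94.6]
ee_rot: [[0.923, 0.384, 0.0], [0.384, -0.923, 0.0], [0.0, -0.0, -1.0]]
wrist_force: [0.3, -0.3, 0.2]
gripper_width: 10.5
gripper_force: 58.9
```

It has passed the collar top with no contact, so the lugs are in the notches. Now I'll press against the spring.

Call:
jog_arm([
  [[0,0,0.003,0],[0,0,0.006,0],[0,0,0.008,0],[0,0,0.008,0]],
])

```text
time_s: 23.35
tool_pos: [559.5, -225.4, 90.3]
ee_rot: [[0.923, 0.384, 0.0], [0.384, -0.923, 0.0], [0.0, -0.0, -1.0]]
wrist_force: [0.3, 0.8, 3.0]
gripper_width: 10.8
gripper_force: 59.2
```

Call:
jog_arm([
  [[0,0,0.003,0],[0,0,0.006,0],[0,0,0.008,0],[0,0,0.008,0]],
])

```text
time_s: 23.68
tool_pos: [559.5, -225.3, 86.4]
ee_rot: [[0.923, 0.385, 0.0], [0.385, -0.923, 0.0], [0.0, -0.0, -1.0]]
wrist_force: [-0.7, -0.6, 5.0]
gripper_width: 11.2
gripper_force: 59.4
```

Call:
jog_arm([
  [[0,0,0.002,0],[0,0,0.004,0],[0,0,0.005,0],[0,0,0.005,0]],
])

```text
time_s: 24.02
tool_pos: [559.5, -225.4, 83.9]
ee_rot: [[0.923, 0.384, 0.0], [0.384, -0.923, 0.0], [0.0, 0.0, -1.0]]
wrist_force: [-0.7, -0.7, 5.4]
gripper_width: 10.8
gripper_force: 59.5
```

Call:
jog_arm([
  [[0,0,0,0.014],[0,0,0,0.028],[0,0,0,0.042],[0,0,0,0.056],[0,0,0,0.07],[0,0,0,0.084],[0,0,0,0.098],[0,0,0,0.112],[0,0,0,0.126],[0,0,0,0.14]],
])

```text
time_s: 24.85
tool_pos: [559.6, -225.4, 84.1]
ee_rot: [[0.883, -0.47, 0.0], [-0.47, -0.883, -0.0], [0.0, -0.0, -1.0]]
wrist_force: [0.1, 0.2, 5.0]
gripper_width: 11.0
gripper_force: 59.5
```

```bash
python3 -c "
from h import *
o=env.get_obs();print(yaw(o['ee_rot']),o['torque'],o['wrist_force'],o['tool_pos'],o['joints'][6],o['gripper_force'])"
```

```text
-28.036176116731898 [-0.07418128  0.07589002  0.06665263] [0.10502654 0.2163062  5.00410799] [ 559.57658171 -225.43119431   84.10102805] -1.510045798808345 59.498085379600525
```

Call:
jog_arm([
  [[0,0,0,0.014],[0,0,0,0.028],[0,0,0,0.042],[0,0,0,0.046],[0,0,0,0.046]],
])

```text
time_s: 25.27
tool_pos: [559.6, -225.3, 84.0]
ee_rot: [[0.714, -0.7, 0.0], [-0.7, -0.714, -0.0], [0.0, 0.0, -1.0]]
wrist_force: [-0.4, -0.1, 5.0]
gripper_width: 10.7
gripper_force: 59.5
```

```bash
cat > q.py <<'E'
from h import *
o=env.get_obs();print(yaw(o['ee_rot']),o['torque'],o['wrist_force'],o['tool_pos'],o['gripper_force'])
E
python3 q.py
```

```text
-44.46434634734823 [-0.07020931  0.03823606 -0.02412561] [-0.40763724 -0.06420273  4.98325811] [ 559.58204055 -225.34594794   84.01641782] 59.52524721622467
```

Call:
jog_arm([
  [[0,0,0,0.007],[0,0,0,0.007],[0,0,0,0.007]],
])

```text
time_s: 25.52
tool_pos: [559.6, -225.4, 84.1]
ee_rot: [[0.683, -0.73, 0.0], [-0.73, -0.683, -0.0], [0.0, -0.0, -1.0]]
wrist_force: [-0.4, 0.1, 4.8]
gripper_width: 10.8
gripper_force: 59.5
```

```bash
python3 q.py
```

```text
-46.88464833702285 [-0.03954331  0.02646302 -0.09904407] [-0.39552059  0.09407249  4.77138322] [ 559.59489026 -225.3850228    84.07074201] 59.534783363342285
```

Call:
jog_arm([
  [[0,0,0,0.007],[0,0,0,0.007],[0,0,0,0.007]],
])

```text
time_s: 25.77
tool_pos: [559.3, -225.6, 84.0]
ee_rot: [[0.651, -0.759, -0.0], [-0.759, -0.651, -0.0], [0.0, 0.001, -1.0]]
wrist_force: [-3.0, -0.1, 5.7]
gripper_width: 10.5
gripper_force: 59.6
```

```bash
python3 q.py
```

```text
-49.39914156271991 [-0.25905305  0.43414115  0.1520666 ] [-3.03227375 -0.09402116  5.73551229] [ 559.26548846 -225.57998821   84.04331067] 59.63501036167145
```

Call:
jog_arm([
  [[0,0,0,0.007],[0,0,0,0.007],[0,0,0,0.007]],
])

```text
time_s: 26.02
tool_pos: [559.2, -225.6, 84.1]
ee_rot: [[0.617, -0.787, -0.001], [-0.787, -0.617, -0.0], [0.0, 0.001, -1.0]]
wrist_force: [-2.2, -1.7, 6.3]
gripper_width: 10.9
gripper_force: 61.2
```

```bash
python3 q.py
```

```text
-51.8706217478424 [-0.29652115  0.58422998  0.91583916] [-2.22445638 -1.71930762  6.3368384 ] [ 559.24616787 -225.59844144   84.0543403 ] 61.17661714553833
```

Call:
jog_arm([
  [[0,0,0,0.007],[0,0,0,0.007],[0,0,0,0.007]],
])

```text
time_s: 26.27
tool_pos: [559.3, -225.5, 84.1]
ee_rot: [[0.583, -0.813, -0.001], [-0.813, -0.583, -0.001], [0.0, 0.001, -1.0]]
wrist_force: [-1.8, -2.2, 7.3]
gripper_width: 10.9
gripper_force: 72.2
```

```bash
python3 q.py
```

```text
-54.3423475067598 [-0.38600125  0.60359105  1.48320352] [-1.80088462 -2.19551832  7.32759361] [ 559.28174911 -225.5360676    84.07971411] 72.24555339664221
```

The torque has risen to 1.5 Nm, so it is at the stop. I'll ease the twist, let it rise to the ledges, and open.

Call:
jog_arm([
  [[0,0,0,-0.006],[0,0,0,-0.008],[0,0,-0.004,-0.008],[0,0,-0.0065,-0.008],[0,0,-0.0065,-0.008]],
])

```text
time_s: 26.68
tool_pos: [559.2, -225.4, 87.1]
ee_rot: [[0.622, -0.783, -0.001], [-0.783, -0.622, 0.0], [-0.001, 0.001, -1.0]]
wrist_force: [-2.0, -2.1, -1.6]
gripper_width: 10.7
gripper_force: 60.1
```

```bash
python3 q.py
```

```text
-51.55571418056581 [-0.55001198  0.55743103  0.77321069] [-1.96332282 -2.05665119 -1.64651153] [ 559.19314757 -225.38505033   87.09839188] 60.07102310657501
```

Call:
jog_arm([
  [[0,0,0,0],[0,0,0,0],[0,0,0,0],[0,0,0,0],[0,0,0,0]],
], hand=-0.2)

```text
time_s: 27.1
tool_pos: [559.6, -225.3, 87.4]
ee_rot: [[0.622, -0.783, 0.0], [-0.783, -0.622, 0.0], [0.0, -0.0, -1.0]]
wrist_force: [-0.3, -1.4, 0.5]
gripper_width: 34.1
gripper_force: 0.0
```

Call:
jog_arm([
  [[0,0,-0.04,0],[0,0,-0.1,0],[0,0,-0.16,0],[0,0,-0.22,0],[0,0,-0.28,0],[0,0,-0.28,0],[0,0,-0.28,0]],
])

```text
time_s: 27.68
tool_pos: [559.9, -225.5, 228.5]
ee_rot: [[0.622, -0.783, 0.002], [-0.783, -0.622, -0.001], [0.002, -0.001, -1.0]]
wrist_force: [-0.3, -0.0, -1.3]
gripper_width: 34.1
gripper_force: 0.0
```

```bash
python3 q.py; cat > fin.py <<'E'
from h import *
import itertools
for n in('wrist','side','top'):
    c=shot(n,f'pics/{n}20.png');f=wproj if n=='wrist' else proj
    D=c['pixels'].max(axis=2).astype(float);a=np.linspace(0,2*np.pi,24);out=[]
    for x,y,z,yw in itertools.product((557,559,561),(-228,-226,-224),(45,48,52,55,59),range(-160,21,10)):
        t=np.radians(yw);A=np.array([[np.cos(t),-np.sin(t),0],[np.sin(t),np.cos(t),0],[0,0,1]])
        m=np.zeros(D.shape,np.uint8)
        for L in([(22*np.cos(i),22*np.sin(i),h) for i in a for h in(22,70)],[(sx*6,sy*20,h) for sx in(-1,1) for sy in(-1,1) for h in(70,94)]):
            P=[f(c,A@np.array(l)+[x,y,z]) for l in L];cv2.fillConvexPoly(m,cv2.convexHull((np.array(P)*16).round().astype(np.int32)),1,shift=4)
        e=cv2.dilate(m,np.ones((5,5)))-m
        out.append((round(D[e>0].mean()-D[m>0].mean(),2),x,y,z,yw))
    print(n,sorted(out)[::-1][:4])
E
python3 fin.py
```

```text
-51.54506158498009 [-0.03106722 -0.04155537  0.01542205] [-0.31062255 -0.0058437  -1.29716914] [ 559.93089424 -225.5010945   228.50091184] 0.0
wrist [(np.float64(42.08), 561, -228, 59, -140), (np.float64(41.02), 561, -228, 55, -140), (np.float64(40.87), 561, -228, 55, -150), (np.float64(40.77), 561, -228, 55, -160)]
side [(np.float64(54.88), 557, -226, 45, -140), (np.float64(54.47), 557, -226, 48, -140), (np.float64(54.1), 557, -224, 45, -130), (np.float64(54.07), 557, -224, 45, -140)]
top [(np.float64(48.37), 559, -224, 55, -150), (np.float64(48.03), 557, -224, 55, -130), (np.float64(47.63), 559, -224, 48, -140), (np.float64(47.47), 559, -224, 52, -140)]
```

```bash
python3 -c "
from station import env
print(env.hand_in())"
```

```text
the job is handed in; nothing more can be done
None
```

The black shade is over the vial, pressed down, turned about 70° clockwise to the stop and released. When I eased off, the spring no longer pushed on the gripper, so the ledges were holding it. The camera fit of its final height was too coarse to confirm that. The job is handed in at about 28 s of the 72 s allowed.

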